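# Return the cap-camera test tubes to their caddy

## Robot

A 7-joint arm with a two-finger parallel gripper is mounted at the origin on the work surface. World frame = base frame: x ahead of the robot, y to its left, z up, the work surface at z = 0. Lengths are in m, angles in rad, forces in N, time in s.
With the tool pointing down it reaches from about 0.4 to 0.85 m from the base axis. Payload 10.4 kg.
Tool frame: the origin (TCP) lies at the very end of the fingers, on their centre line; the grasp point (between the pads) lies r.grasp_offset behind it (r.grasp_offset is the distance from the TCP to the grasp point, in m); z points along the fingers, y is the direction in which the jaws open and shut (so a half turn about z gives the same grasp; the last joint's range is limited). The gripper opens to 87 mm and grips with 3 to 60 N. Pads are 19 mm wide; open, the fingers measure 117 mm over their backs; the gripper's body (75 mm by 190 mm) begins 51 mm behind the grasp point.
Start: joints at [1.085, 0.332, -0.065, 1.46, 0.022, 1.35, -0.088], TCP at [0.279, -0.559, 0.223] pointing down, gripper open.
Joint ranges: [-2.6, 2.6], [-0.5, 2.12], [-1.47, 1.34], [0.16, 2.42], [-1.27, 4.41], [0.06, 2.06], [-2.6, 2.6]. Speed limits (rad/s): [2.22, 2.22, 2.79, 2.79, 3.14, 3.14, 3.14].

## Interface

Orientations are given as a unit quaternion [x, y, z, w].
In Python, from bench import read_state, cams, job, r gives the robot as it stands. The module is installed in compiled form; this text tells all that it offers.
- The arm moves only by the tool arm_command, never from a script. Its argument "increments" is a list of rows, each an object of numbers: "gripper": the opening in per cent of the stroke, from 0 (shut) to 100 (fully open); "dx", "dy", "dz": the shift along the tool's x, y, z in m; "spin": the turn about the tool's z in degrees. In form: [{"gripper": .., "dx": .., "dy": .., "dz": .., "spin": ..}, ...]. A call has exactly 8 rows; each row shifts and turns the commanded pose from where the row before left it, along the tool's axes as they then stand; what a row does not reach is not made up. A row lasts 1/8 s, in which the tool goes at most 62.5 mm and 10.7 degrees, less where a joint would pass 70% of its speed; a pose out of reach is approached as far as the arm can. A call with a gripper value outside its range is refused whole. The fingers move at their own pace and stop on an object; "grip_force" is the grip in N (left out, the last holds). Time passes only in rows, so rows that do not move let the fingers close, or fill a call up. It gives the time, the measured TCP pose, the force and the opening at its end, in the units of the state.
- read_state(): the state, without advancing time (a new reading comes with each control period).
- cams.camera(name): name is "scene" or "top"; returns the picture (400x640x3 uint8, red, green, blue); there is no depth.
- cams.camera_info(name): a dict with "K" (3x3 intrinsics, pixels), "rvec" (rotation vector, rad) and "tvec" (3), from world to camera coordinates, as OpenCV has them. Camera axes: x right, y down, z forward; pixel columns grow to the right and rows downward; lengths in m; the calibration is good to about 2 mm. A picture is of the moment at which its call begins. camera_info takes no time and is no camera call.
- job.close_job(): hands the job in, once; it reports no verdict.
The state is a dict: "time": time; "joint_positions": joint angles; "joint_vel": joint speeds; "joint_torque": joint torques, N m; "ee_pos": TCP position; "eef_rot": TCP orientation; "ft_force": force on the tool from outside, world axes, zero at the start; "torque": the same for the moment, N m; "width": finger opening in m.
Only numpy, scipy, OpenCV 4.12 (cv2) and the standard library are available. Lean on these libraries where they do the work, as an engineer would, in place of code of your own. Each camera call takes 0.05 s, during which the arm holds its last target.

## Task

The cap-camera check is over: collect the four test tubes from the steel reject tray and stand each one upright in its own cup in the grey caddy - the red, yellow and green capped tubes in the cups of the same colour, the tube without a cap in the black cup. The two blue-capped tubes are good product that was rejected along with them: leave them standing where they are, and do not knock any tube over.

Things in the scene. Friction and masses are not known exactly. Their poses are not given: they have to be found in the camera images.
- tube_red_mid (a point): Test tube with the red cap: white plastic tablet tube, 28 mm diameter, standing upright, blue stripe on its printed sleeve; 96 mm tall with the cap (cap 27 mm across, 9 mm high). The point is on the tube's axis, 46 mm above its foot (about half-way up); z runs up the tube. Smooth straight wall from foot to 84 mm up, good to grip anywhere there; mass about 45 g.
- tube_yellow_mid (a point): Test tube with the yellow cap: white plastic tablet tube, 28 mm diameter, standing upright, blue stripe on its printed sleeve; 96 mm tall with the cap (cap 27 mm across, 9 mm high). The point is on the tube's axis, 46 mm above its foot (about half-way up); z runs up the tube. Smooth straight wall from foot to 84 mm up, good to grip anywhere there; mass about 45 g.
- tube_green_mid (a point): Test tube with the green cap: white plastic tablet tube, 28 mm diameter, standing upright, blue stripe on its printed sleeve; 96 mm tall with the cap (cap 27 mm across, 9 mm high). The point is on the tube's axis, 46 mm above its foot (about half-way up); z runs up the tube. Smooth straight wall from foot to 84 mm up, good to grip anywhere there; mass about 45 g.
- tube_open_mid (a point): Test tube without a cap: white plastic tablet tube, 28 mm diameter, standing upright, blue stripe on its printed sleeve; 87 mm tall, open mouth at the top, dark inside. The point is on the tube's axis, 46 mm above its foot (about half-way up); z runs up the tube. Smooth straight wall from foot to 87 mm up, good to grip anywhere there; mass about 45 g.
- cup_red: Red round plastic cup, fixed in the grey caddy: outside 52 mm across (60 mm at its foot flange), inside 46 mm across, 36 mm high, floor 4 mm thick. Origin at the centre of its underside, z up. The four cups stand two by two, 88 mm apart, in any arrangement, on the 4 mm floor of the caddy (200 x 200 mm square, walls 38 mm high).
- cup_yellow: Yellow round plastic cup, fixed in the grey caddy: outside 52 mm across (60 mm at its foot flange), inside 46 mm across, 36 mm high, floor 4 mm thick. Origin at the centre of its underside, z up. One of the four cups in the caddy.
- cup_green: Green round plastic cup, fixed in the grey caddy: outside 52 mm across (60 mm at its foot flange), inside 46 mm across, 36 mm high, floor 4 mm thick. Origin at the centre of its underside, z up. One of the four cups in the caddy.
- cup_black: Black round plastic cup, fixed in the grey caddy: outside 52 mm across (60 mm at its foot flange), inside 46 mm across, 36 mm high, floor 4 mm thick. Origin at the centre of its underside, z up. One of the four cups in the caddy.
- product_a_mid (a point): Good production tube with a blue cap, to be left alone: white plastic tablet tube, 28 mm diameter, standing upright, blue stripe on its printed sleeve; 96 mm tall with the cap. The point is on its axis, 46 mm above its foot. The six tubes stand 65 mm or more from centre to centre, in a low stainless tray (floor 3 mm thick, rim 12 mm high).
- product_b_mid (a point): Good production tube with a blue cap, to be left alone: white plastic tablet tube, 28 mm diameter, standing upright, blue stripe on its printed sleeve; 96 mm tall with the cap. The point is on its axis, 46 mm above its foot.

How it is judged:
At the end, for the whole second after the job is handed in: Each of the four test tubes stands on the floor of its own cup (mid point within 13 mm of the cup's axis seen from above and 44 to 56 mm above its underside, leaning less than 0.15 rad), both blue-capped tubes stand upright within 15 mm of where they began, and all six are at rest (horizontal distance between tube_red_mid and cup_red below 0.013 m and z of tube_red_mid in the frame of cup_red between 0.044 and 0.056 m and angle between each of tube_red_mid, tube_yellow_mid, tube_green_mid, tube_open_mid, product_a_mid, product_b_mid's own z axis and vertical below 0.15 rad and horizontal distance between tube_yellow_mid and cup_yellow below 0.013 m and z of tube_yellow_mid in the frame of cup_yellow between 0.044 and 0.056 m and horizontal distance between tube_green_mid and cup_green below 0.013 m and z of tube_green_mid in the frame of cup_green between 0.044 and 0.056 m and horizontal distance between tube_open_mid and cup_black below 0.013 m and z of tube_open_mid in the frame of cup_black between 0.044 and 0.056 m and distance of each of product_a_mid, product_b_mid from where it was at the start of the episode below 0.015 m and linear speed of each of tube_red, tube_yellow, tube_green, tube_open, product_a, product_b below 0.02 m/s); the robot touches nothing.
It fails at once if a tube is knocked over (tilted more than 0.9 rad) (angle between any of tube_red_mid, tube_yellow_mid, tube_green_mid, tube_open_mid, product_a_mid, product_b_mid's own z axis and vertical above 0.9 rad).
It fails at once if a blue-capped tube is shifted by more than 15 mm or lifted (distance of any of product_a_mid, product_b_mid from where it was at the start of the episode above 0.015 m).
It also fails if it takes over 99 s, if anything falls off the work surface, if the arm or the gripper's body presses on something with over 40 N, if the wrist force passes 120 N, or if a joint passes its speed limit or range.

## Working session

There is one attempt and no reset: what is moved stays moved. The work goes in short steps, Python scripts to look and compute and a tool call to move; the robot and the scene stay as the last step left them, time stands still between calls to the robot, and variables do not carry over. Pictures are saved under pics/ and viewed, and the job is handed in when it is done.

Besides the shell and the picture viewer there is one more tool, called after ">>>" as name(argument=value, ...) on one line, values as JSON. arm_command: Moves the arm, as the interface text tells. Its arguments: {"type":"object","properties":{"increments":{"type":"array","items":{"type":"object","properties":{"gripper":{"type":"number"},"dx":{"type":"number"},"dy":{"type":"number"},"dz":{"type":"number"},"spin":{"type":"number"}}}},"grip_force":{"type":"number"}},"required":["increments"]}

```bash
mkdir -p pics; python3 - <<'E'
from bench import read_state,cams,job,r
import cv2,numpy as np
s=read_state();print({k:np.round(v,4).tolist() for k,v in s.items()}, r.grasp_offset)
for n in("scene","top"):
    im=cams.camera(n);cv2.imwrite(f"pics/{n}0.png",im[:,:,::-1]);i=cams.camera_info(n)
    R=cv2.Rodrigues(np.array(i["rvec"]))[0];print(n,np.round(i["K"],1).tolist(),(-R.T@np.ravel(i["tvec"])).round(3),R.round(3).tolist())
E
```

```text
{'time': 0.0, 'joint_positions': [1.0854, 0.3329, -0.0647, 1.461, 0.0216, 1.3499, -0.0885], 'joint_vel': [0.0004, 0.0017, -0.0005, -0.0014, -0.0012, 0.0001, -0.0], 'joint_torque': [0.0, -62.3259, 0.025, -38.989, -0.0613, 0.0399, 0.0002], 'ee_pos': [0.2789, -0.5589, 0.2217], 'eef_rot': [0.9733, 0.2293, -0.0002, -0.0007], 'ft_force': [0.0516, -0.1506, 0.5694], 'torque': [0.004, -0.0266, 0.0479], 'width': 0.0874} 0.0187
scene [[419.7, 0.0, 317.0], [0.0, 419.7, 200.5], [0.0, 0.0, 1.0]] [0.914 0.169 0.801] [[-0.382, 0.924, -0.003], [0.804, 0.331, -0.494], [-0.455, -0.191, -0.87]]
top [[442.9, 0.0, 314.8], [0.0, 442.9, 203.1], [0.0, 0.0, 1.0]] [ 0.361 -0.018  1.101] [[0.002, -1.0, -0.027], [-0.99, 0.002, -0.14], [0.14, 0.027, -0.99]]
```

View pics/scene0.png

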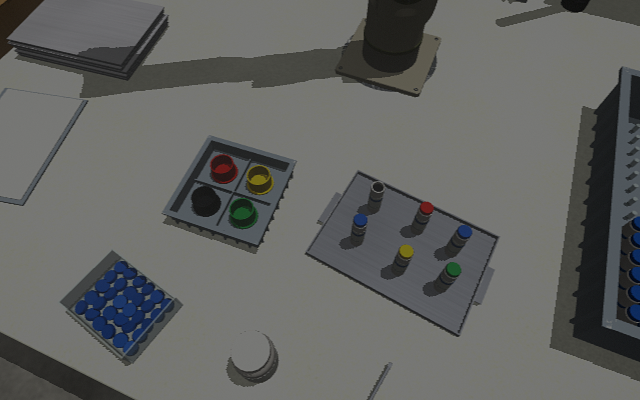

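View pics/top0.png

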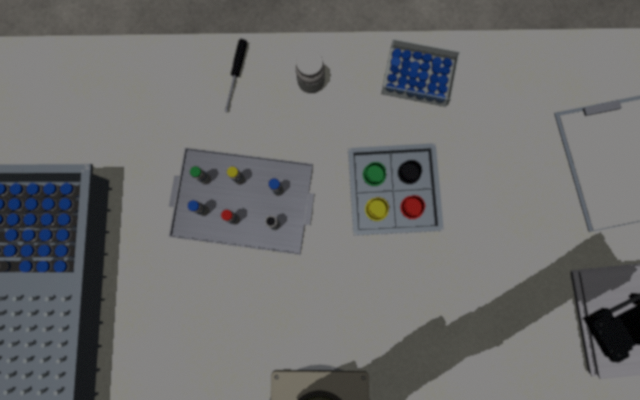

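```bash
cat > h.py <<'E'
import cv2,numpy as np
from bench import cams,read_state
def info(n):
    i=cams.camera_info(n);return np.array(i["K"]),cv2.Rodrigues(np.array(i["rvec"]))[0],np.ravel(i["tvec"])
def ray(n,u,v,z):
    K,R,t=info(n);c=-R.T@t;d=R.T@np.linalg.inv(K)@[u,v,1];return (c+d*(z-c[2])/d[2])[:2]
def proj(n,p):
    K,R,t=info(n);q=K@(R@np.array(p)+t);return q[:2]/q[2]
HUE={'red':[(0,6),(174,180)],'yellow':[(22,34)],'green':[(50,85)],'blue':[(105,125)]}
def blobs(n,im,col,win,s=110,vmin=45):
    x0,y0,x1,y1=win;h=cv2.cvtColor(im,cv2.COLOR_RGB2HSV);H,S,V=cv2.split(h)
    m=np.zeros(H.shape,np.uint8)
    for a,b in HUE[col]: m|=((H>=a)&(H<=b)&(S>s)&(V>vmin)).astype(np.uint8)
    w=np.zeros_like(m);w[y0:y1,x0:x1]=1;m*=w
    k,_,st,ce=cv2.connectedComponentsWithStats(m)
    return [(ce[i].round(1).tolist(),st[i].tolist()) for i in range(1,k) if st[i,4]>12]
E
python3 - <<'E'
from h import *
T=cv2.imread("pics/top0.png")[:,:,::-1].copy();S=cv2.imread("pics/scene0.png")[:,:,::-1].copy()
for n,im,w,w2 in(("top",T,(165,140,320,255),(340,140,445,240)),("scene",S,(300,165,500,330),(160,130,300,245))):
    for c in HUE:
        for b in blobs(n,im,c,w): print(n,c,'tube',b,ray(n,*b[0],.0955).round(4))
    for c in('red','yellow','green'):
        for b in blobs(n,im,c,w2): print(n,c,'cup',b,ray(n,*b[0],.03).round(4))
a=cv2.resize(T[140:255,165:445],None,fx=2.8,fy=2.8,interpolation=cv2.INTER_CUBIC)
b=cv2.resize(S[130:330,160:500],None,fx=2.3,fy=2.3,interpolation=cv2.INTER_CUBIC)
cv2.imwrite("pics/tc.png",a[:,:,::-1]);cv2.imwrite("pics/sc.png",b[:,:,::-1])
E
```

```text
top red tube ([226.5, 214.7], [221, 210, 12, 11, 96]) [0.4773 0.2121]
top yellow tube ([232.1, 171.6], [227, 167, 11, 10, 89]) [0.5783 0.202 ]
top green tube ([195.1, 171.4], [190, 167, 11, 10, 80]) [0.5791 0.2889]
top blue tube ([273.9, 183.6], [269, 179, 11, 10, 93]) [0.5496 0.1039]
top blue tube ([193.0, 205.4], [188, 201, 11, 10, 93]) [0.499  0.2905]
top red cup ([412.3, 206.7], [401, 196, 24, 23, 438]) [ 0.5038 -0.2259]
top yellow cup ([376.6, 208.7], [365, 198, 24, 23, 421]) [ 0.4991 -0.1394]
top green cup ([374.1, 173.9], [363, 163, 22, 23, 383]) [ 0.5853 -0.1348]
scene red tube ([426.4, 207.1], [420, 202, 14, 11, 125]) [0.478  0.2134]
scene yellow tube ([405.9, 250.9], [399, 245, 15, 13, 153]) [0.5799 0.2029]
scene green tube ([453.3, 268.6], [446, 262, 15, 14, 152]) [0.5805 0.29  ]
scene blue tube ([360.1, 219.2], [354, 213, 13, 13, 128]) [0.5508 0.1048]
scene blue tube ([464.5, 230.6], [458, 225, 14, 12, 136]) [0.4995 0.2918]
scene red cup ([223.5, 168.9], [210, 154, 28, 30, 308]) [ 0.5142 -0.2218]
scene yellow cup ([259.4, 179.8], [247, 165, 27, 30, 446]) [ 0.5097 -0.1358]
scene green cup ([243.4, 213.4], [229, 198, 29, 31, 342]) [ 0.5965 -0.1299]
```

```bash
sleep 1
```

```text
(no output)
```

View pics/tc.png

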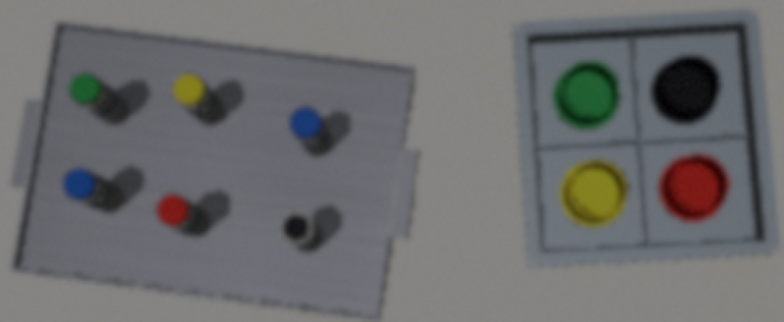

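View pics/sc.png

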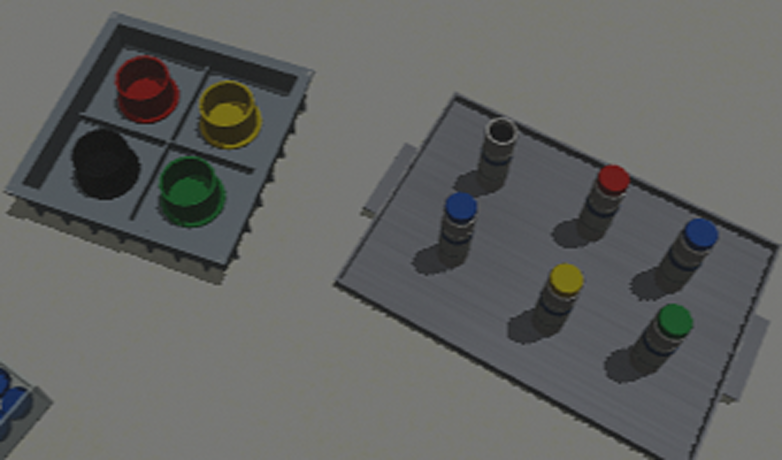

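```bash
python3 - <<'E'
from h import *
T=cv2.imread("pics/top0.png")[:,:,::-1].copy();S=cv2.imread("pics/scene0.png")[:,:,::-1].copy()
for n,im,w,z in(("top",T,(260,210,282,232),.09),("scene",S,(367,178,390,198),.09)):
    x0,y0,x1,y1=w;g=im[y0:y1,x0:x1].max(2);m=(g<45).astype(np.uint8)
    k,_,st,ce=cv2.connectedComponentsWithStats(m)
    for i in range(1,k):
        if st[i,4]>8:c=ce[i]+[x0,y0];print(n,c,st[i],ray(n,*c,z).round(4))
    out=im.copy()
C={'r':(.506,-.2295),'y':(.5012,-.142),'g':(.589,-.1368),'k':(.594,-.2247)}
a=np.linspace(0,6.3,60)
for n,im,w in(("top",T,(340,140,445,240)),("scene",S,(160,130,300,245))):
    f=5;x0,y0,x1,y1=w;o=cv2.resize(im[y0:y1,x0:x1],None,fx=f,fy=f)
    for c in C.values():
        for rr,z in((.026,.04),(.03,.006)):
            p=np.array([proj(n,(c[0]+rr*np.cos(t),c[1]+rr*np.sin(t),z)) for t in a]);p=((p+.5-[x0,y0])*f-.5).astype(int)
            cv2.polylines(o,[p.reshape(-1,1,2)],True,(255,255,255),1)
    cv2.imwrite(f"pics/o_{n}.png",o[:,:,::-1])
E
```

```text
top [270.28205128 220.8974359 ] [ 7  8  7  7 39] [0.4635 0.1116]
top [277.7 225.2] [16 13  4  5 10] [0.4535 0.0944]
scene [372.3125 179.0625] [ 1  0 10  3 16] [0.4534 0.0967]
scene [377.67142857 186.84285714] [ 6  4 10 10 70] [0.4667 0.1124]
scene [387.16666667 186.        ] [18  6  5  5 12] [0.4577 0.1292]
scene [371.38888889 193.5       ] [ 2 12  6  8 18] [0.486  0.1058]
scene [378.6 193.2] [ 8 14  8  4 10] [0.48   0.1187]
```

View pics/o_top.png

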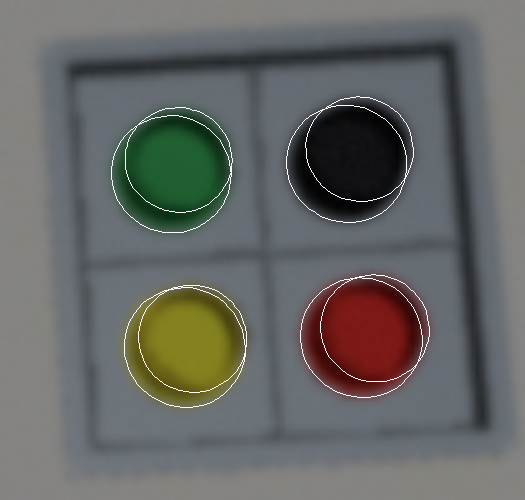

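View pics/o_scene.png

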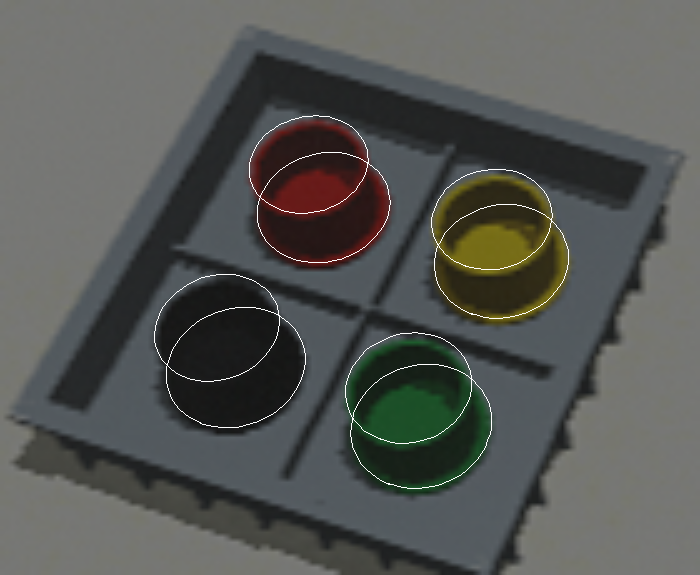

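>>> arm_command(increments=[{"gripper": 57,"spin": 8.84},{"gripper": 57,"spin": 8.84},{"gripper": 57,"spin": 8.83},{"gripper": 57,"dx": 0.037,"dy": -0.03},{"gripper": 57,"dx": 0.037,"dy": -0.03},{"gripper": 57,"dx": 0.037,"dy": -0.03},{"gripper": 57,"dx": 0.037,"dy": -0.03},{"gripper": 57,"dx": 0.038,"dy": -0.03}], grip_force=12)

```text
validation failed for argument at $.in...
```

>>> arm_command(increments=[{"gripper": 57,"dx": 0,"dy": 0,"dz": 0,"spin": 8.84},{"gripper": 57,"dx": 0,"dy": 0,"dz": 0,"spin": 8.84},{"gripper": 57,"dx": 0,"dy": 0,"dz": 0,"spin": 8.83},{"gripper": 57,"dx": 0.037,"dy": -0.03,"dz": 0,"spin": 0},{"gripper": 57,"dx": 0.037,"dy": -0.03,"dz": 0,"spin": 0},{"gripper": 57,"dx": 0.037,"dy": -0.03,"dz": 0,"spin": 0},{"gripper": 57,"dx": 0.037,"dy": -0.03,"dz": 0,"spin": 0},{"gripper": 57,"dx": 0.038,"dy": -0.03,"dz": 0,"spin": 0}], grip_force=12)

```text
time: 1.1
ee_pos: [0.4659, -0.4081, 0.2223]
eef_rot: [1.0, -0.0, -0.0, -0.0]
ft_force: [0.3, 0.3, 0.3]
width: 0.0496
```

>>> arm_command(increments=[{"gripper": 57,"dx": 0,"dy": -0.06,"dz": 0,"spin": 0},{"gripper": 57,"dx": 0,"dy": -0.06,"dz": 0,"spin": 0},{"gripper": 57,"dx": 0,"dy": -0.06,"dz": 0,"spin": 0},{"gripper": 57,"dx": 0,"dy": -0.06,"dz": 0,"spin": 0},{"gripper": 57,"dx": 0,"dy": -0.06,"dz": 0,"spin": 0},{"gripper": 57,"dx": 0,"dy": -0.06,"dz": 0,"spin": 0},{"gripper": 57,"dx": 0,"dy": -0.06,"dz": 0,"spin": 0},{"gripper": 57,"dx": 0,"dy": -0.06,"dz": 0,"spin": 0}])

```text
time: 2.1
ee_pos: [0.4645, 0.0725, 0.2225]
eef_rot: [1.0, -0.0, 0.0, 0.0]
ft_force: [0.7, -0.2, 0.0]
width: 0.0495
```

>>> arm_command(increments=[{"gripper": 57,"dx": 0,"dy": -0.02,"dz": 0,"spin": 0},{"gripper": 57,"dx": 0,"dy": -0.0195,"dz": 0,"spin": 0},{"gripper": 57,"dx": 0,"dy": 0,"dz": 0.035,"spin": 0},{"gripper": 57,"dx": 0,"dy": 0,"dz": 0.035,"spin": 0},{"gripper": 57,"dx": 0,"dy": 0,"dz": 0.03,"spin": 0},{"gripper": 57,"dx": 0,"dy": 0,"dz": 0.03,"spin": 0},{"gripper": 57,"dx": 0,"dy": 0,"dz": 0.028,"spin": 0},{"gripper": 57,"dx": 0,"dy": 0,"dz": 0.0155,"spin": 0}])

```text
time: 3.1
ee_pos: [0.4641, 0.11, 0.0476]
eef_rot: [1.0, 0.0, -0.001, 0.0]
ft_force: [-0.3, 0.1, -0.3]
width: 0.0493
```

>>> arm_command(increments=[{"gripper": 25,"dx": 0,"dy": 0,"dz": 0,"spin": 0},{"gripper": 25,"dx": 0,"dy": 0,"dz": 0,"spin": 0},{"gripper": 25,"dx": 0,"dy": 0,"dz": 0,"spin": 0},{"gripper": 25,"dx": 0,"dy": 0,"dz": 0,"spin": 0},{"gripper": 25,"dx": 0,"dy": 0,"dz": 0,"spin": 0},{"gripper": 25,"dx": 0,"dy": 0,"dz": 0,"spin": 0},{"gripper": 25,"dx": 0,"dy": 0,"dz": 0,"spin": 0},{"gripper": 25,"dx": 0,"dy": 0,"dz": 0,"spin": 0}])

```text
time: 4.1
ee_pos: [0.4658, 0.1104, 0.0499]
eef_rot: [1.0, 0.0, 0.001, -0.0]
ft_force: [1.6, -0.5, 6.2]
width: 0.0272
```

>>> arm_command(increments=[{"gripper": 20,"dx": 0,"dy": 0,"dz": 0,"spin": 0},{"gripper": 20,"dx": 0,"dy": 0,"dz": -0.01,"spin": 0},{"gripper": 20,"dx": 0,"dy": 0,"dz": -0.02,"spin": 0},{"gripper": 20,"dx": 0,"dy": 0,"dz": -0.03,"spin": 0},{"gripper": 20,"dx": 0,"dy": 0,"dz": -0.03,"spin": 0},{"gripper": 20,"dx": 0,"dy": 0,"dz": -0.02,"spin": 0},{"gripper": 20,"dx": 0,"dy": 0,"dz": -0.015,"spin": 0},{"gripper": 20,"dx": 0,"dy": 0,"dz": 0,"spin": 0}])

```text
time: 5.1
ee_pos: [0.4654, 0.1104, 0.1749]
eef_rot: [1.0, 0.0, 0.001, -0.0]
ft_force: [-0.6, -0.1, -0.5]
width: 0.0274
```

```bash
python3 - <<'E'
from h import *
s=read_state();print(s["ee_pos"],s["width"],s["ft_force"])
im=cams.camera("scene");cv2.imwrite("pics/s1.png",cv2.resize(im[100:330,240:500],None,fx=2.3,fy=2.3)[:,:,::-1])
E
```

```text
[0.46540155 0.11036704 0.17491046] 0.02744202286030303 [-0.62912648 -0.14530947 -0.48748511]
```

View pics/s1.png

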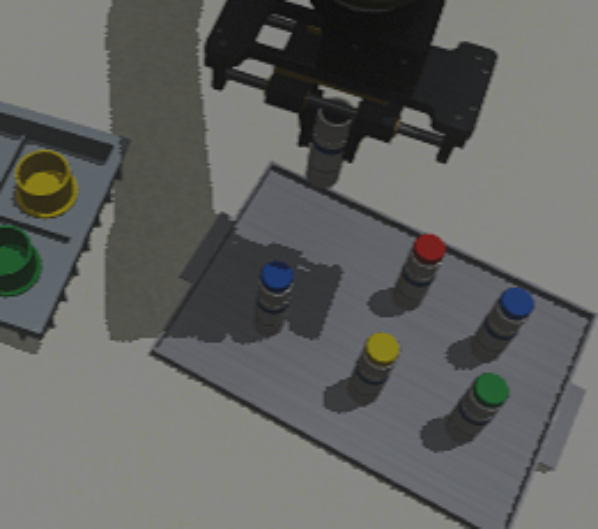

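>>> arm_command(increments=[{"gripper": 20,"dx": 0.01,"dy": 0.025,"dz": 0,"spin": 0},{"gripper": 20,"dx": 0.018,"dy": 0.048,"dz": 0,"spin": 0},{"gripper": 20,"dx": 0.02,"dy": 0.052,"dz": 0,"spin": 0},{"gripper": 20,"dx": 0.02,"dy": 0.052,"dz": 0,"spin": 0},{"gripper": 20,"dx": 0.02,"dy": 0.052,"dz": 0,"spin": 0},{"gripper": 20,"dx": 0.02,"dy": 0.052,"dz": 0,"spin": 0},{"gripper": 20,"dx": 0.015,"dy": 0.037,"dz": 0,"spin": 0},{"gripper": 20,"dx": 0.0055,"dy": 0.017,"dz": 0,"spin": 0}])

```text
time: 6.15
ee_pos: [0.593, -0.227, 0.1721]
eef_rot: [1.0, -0.001, -0.001, -0.0]
ft_force: [0.2, 0.2, -0.6]
width: 0.0272
```

>>> arm_command(increments=[{"gripper": 20,"dx": 0,"dy": 0,"dz": 0,"spin": 0},{"gripper": 20,"dx": 0,"dy": 0,"dz": 0.02,"spin": 0},{"gripper": 20,"dx": 0,"dy": 0,"dz": 0.025,"spin": 0},{"gripper": 20,"dx": 0,"dy": 0,"dz": 0.025,"spin": 0},{"gripper": 20,"dx": 0,"dy": 0,"dz": 0.01,"spin": 0},{"gripper": 20,"dx": 0,"dy": 0,"dz": 0,"spin": 0},{"gripper": 20,"dx": 0,"dy": 0,"dz": 0,"spin": 0},{"gripper": 20,"dx": 0,"dy": 0,"dz": 0,"spin": 0}])

```text
time: 7.15
ee_pos: [0.5941, -0.2248, 0.0951]
eef_rot: [1.0, 0.0, 0.001, 0.0]
ft_force: [0.3, -0.7, -0.7]
width: 0.0274
```

```bash
python3 - <<'E'
from h import *
s=read_state();print(s["ee_pos"],s["width"],s["ft_force"])
im=cams.camera("scene");cv2.imwrite("pics/s2.png",cv2.resize(im[100:280,120:340],None,fx=3,fy=3)[:,:,::-1])
E
```

```text
[ 0.5940909  -0.22482858  0.09506576] 0.027368800730096683 [ 0.25929649 -0.65899808 -0.69615294]
```

View pics/s2.png

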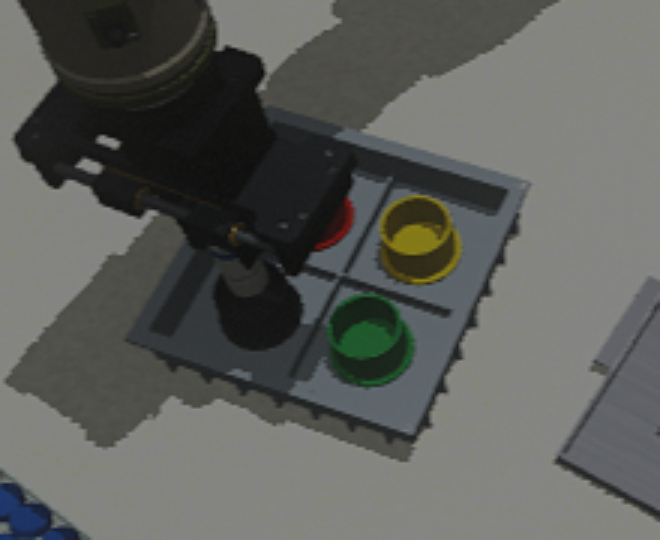

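>>> arm_command(increments=[{"gripper": 20,"dx": 0,"dy": 0,"dz": 0.01,"spin": 0},{"gripper": 20,"dx": 0,"dy": 0,"dz": 0.012,"spin": 0},{"gripper": 20,"dx": 0,"dy": 0,"dz": 0.008,"spin": 0},{"gripper": 20,"dx": 0,"dy": 0,"dz": 0.005,"spin": 0},{"gripper": 20,"dx": 0,"dy": 0,"dz": 0.003,"spin": 0},{"gripper": 20,"dx": 0,"dy": 0,"dz": 0.0015,"spin": 0},{"gripper": 20,"dx": 0,"dy": 0,"dz": 0,"spin": 0},{"gripper": 20,"dx": 0,"dy": 0,"dz": 0,"spin": 0}])

```text
time: 8.2
ee_pos: [0.5939, -0.2247, 0.055]
eef_rot: [1.0, 0.0, 0.0, 0.0]
ft_force: [-0.2, 0.0, 2.5]
width: 0.0277
```

Light contact: foot on the cup floor. Release and rise.

>>> arm_command(increments=[{"gripper": 40,"dx": 0,"dy": 0,"dz": 0,"spin": 0},{"gripper": 50,"dx": 0,"dy": 0,"dz": 0,"spin": 0},{"gripper": 50,"dx": 0,"dy": 0,"dz": 0,"spin": 0},{"gripper": 50,"dx": 0,"dy": 0,"dz": 0,"spin": 0},{"gripper": 50,"dx": 0,"dy": 0,"dz": -0.015,"spin": 0},{"gripper": 50,"dx": 0,"dy": 0,"dz": -0.025,"spin": 0},{"gripper": 57,"dx": 0,"dy": 0,"dz": -0.04,"spin": 0},{"gripper": 57,"dx": 0,"dy": 0,"dz": -0.04,"spin": 0}])

```text
time: 9.2
ee_pos: [0.5936, -0.2247, 0.177]
eef_rot: [1.0, 0.0, 0.0, 0.0]
ft_force: [-0.2, 0.1, -0.4]
width: 0.0488
```

>>> arm_command(increments=[{"gripper": 57,"dx": -0.0145,"dy": -0.05,"dz": 0,"spin": 0},{"gripper": 57,"dx": -0.0145,"dy": -0.055,"dz": 0,"spin": 0},{"gripper": 57,"dx": -0.0145,"dy": -0.057,"dz": 0,"spin": 0},{"gripper": 57,"dx": -0.0145,"dy": -0.057,"dz": 0,"spin": 0},{"gripper": 57,"dx": -0.0145,"dy": -0.057,"dz": 0,"spin": 0},{"gripper": 57,"dx": -0.0145,"dy": -0.057,"dz": 0,"spin": 0},{"gripper": 57,"dx": -0.0145,"dy": -0.057,"dz": 0,"spin": 0},{"gripper": 57,"dx": -0.0145,"dy": -0.0475,"dz": 0,"spin": 0}])

```text
time: 10.2
ee_pos: [0.4768, 0.2151, 0.1759]
eef_rot: [1.0, 0.001, 0.001, -0.0]
ft_force: [1.2, -0.7, 0.4]
width: 0.0498
```

```bash
python3 - <<'E'
from h import *
s=read_state();print(s["ee_pos"],s["width"],s["ft_force"])
im=cams.camera("scene");cv2.imwrite("pics/s3.png",im[:,:,::-1])
s=read_state();print(s["ee_pos"],s["width"],s["ft_force"])
E
```

```text
[0.47679844 0.21512964 0.17591534] 0.04976073490395272 [ 1.21706826 -0.71803313  0.38644812]
[0.47387826 0.22201665 0.17622459] 0.049369110653476246 [-3.8817999   5.97904051  0.40025409]
```

View pics/s3.png

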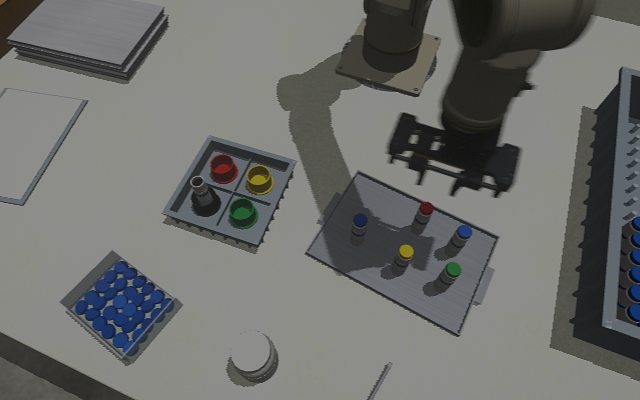

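>>> arm_command(increments=[{"gripper": 57,"dx": 0,"dy": 0,"dz": 0,"spin": 0},{"gripper": 57,"dx": 0,"dy": 0,"dz": 0,"spin": 0},{"gripper": 57,"dx": 0,"dy": 0,"dz": 0.02,"spin": 0},{"gripper": 57,"dx": 0,"dy": 0,"dz": 0.03,"spin": 0},{"gripper": 57,"dx": 0,"dy": 0,"dz": 0.03,"spin": 0},{"gripper": 57,"dx": 0,"dy": 0,"dz": 0.025,"spin": 0},{"gripper": 57,"dx": 0,"dy": 0,"dz": 0.02,"spin": 0},{"gripper": 57,"dx": 0,"dy": 0,"dz": 0,"spin": 0}])

```text
time: 11.25
ee_pos: [0.4771, 0.211, 0.0485]
eef_rot: [1.0, -0.001, -0.001, 0.001]
ft_force: [-0.1, 0.3, 0.4]
width: 0.0498
```

>>> arm_command(increments=[{"gripper": 40,"dx": 0,"dy": 0,"dz": 0,"spin": 0},{"gripper": 30,"dx": 0,"dy": 0,"dz": 0,"spin": 0},{"gripper": 20,"dx": 0,"dy": 0,"dz": 0,"spin": 0},{"gripper": 20,"dx": 0,"dy": 0,"dz": 0,"spin": 0},{"gripper": 20,"dx": 0,"dy": 0,"dz": 0,"spin": 0},{"gripper": 20,"dx": 0,"dy": 0,"dz": 0,"spin": 0},{"gripper": 20,"dx": 0,"dy": 0,"dz": 0,"spin": 0},{"gripper": 20,"dx": 0,"dy": 0,"dz": 0,"spin": 0}])

```text
time: 12.25
ee_pos: [0.4779, 0.2129, 0.0501]
eef_rot: [1.0, 0.0, 0.001, -0.0]
ft_force: [-0.5, -0.7, 5.2]
width: 0.0279
```

>>> arm_command(increments=[{"gripper": 20,"dx": 0,"dy": 0,"dz": -0.01,"spin": 0},{"gripper": 20,"dx": 0,"dy": 0,"dz": -0.02,"spin": 0},{"gripper": 20,"dx": 0,"dy": 0,"dz": -0.03,"spin": 0},{"gripper": 20,"dx": 0,"dy": 0,"dz": -0.03,"spin": 0},{"gripper": 20,"dx": 0,"dy": 0,"dz": -0.02,"spin": 0},{"gripper": 20,"dx": 0,"dy": 0,"dz": -0.015,"spin": 0},{"gripper": 20,"dx": 0,"dy": 0.02,"dz": 0,"spin": 0},{"gripper": 20,"dx": 0,"dy": 0.04,"dz": 0,"spin": 0}])

```text
time: 13.25
ee_pos: [0.477, 0.1536, 0.1747]
eef_rot: [1.0, 0.002, -0.0, -0.0]
ft_force: [0.4, -0.5, -1.5]
width: 0.0272
```

>>> arm_command(increments=[{"gripper": 20,"dx": 0.004,"dy": 0.055,"dz": 0,"spin": 0},{"gripper": 20,"dx": 0.004,"dy": 0.055,"dz": 0,"spin": 0},{"gripper": 20,"dx": 0.004,"dy": 0.055,"dz": 0,"spin": 0},{"gripper": 20,"dx": 0.004,"dy": 0.055,"dz": 0,"spin": 0},{"gripper": 20,"dx": 0.004,"dy": 0.055,"dz": 0,"spin": 0},{"gripper": 20,"dx": 0.004,"dy": 0.05,"dz": 0,"spin": 0},{"gripper": 20,"dx": 0.004,"dy": 0.04,"dz": 0,"spin": 0},{"gripper": 20,"dx": 0,"dy": 0.017,"dz": 0,"spin": 0}])

```text
time: 14.25
ee_pos: [0.5049, -0.2316, 0.1742]
eef_rot: [1.0, -0.001, -0.0, -0.0]
ft_force: [-0.5, 0.4, -0.5]
width: 0.0276
```

>>> arm_command(increments=[{"gripper": 20,"dx": 0,"dy": 0,"dz": 0,"spin": 0},{"gripper": 20,"dx": 0,"dy": 0,"dz": 0.02,"spin": 0},{"gripper": 20,"dx": 0,"dy": 0,"dz": 0.025,"spin": 0},{"gripper": 20,"dx": 0,"dy": 0,"dz": 0.025,"spin": 0},{"gripper": 20,"dx": 0,"dy": 0,"dz": 0.01,"spin": 0},{"gripper": 20,"dx": 0,"dy": 0,"dz": 0,"spin": 0},{"gripper": 20,"dx": 0,"dy": 0,"dz": 0,"spin": 0},{"gripper": 20,"dx": 0,"dy": 0,"dz": 0,"spin": 0}])

```text
time: 15.25
ee_pos: [0.5061, -0.2293, 0.0955]
eef_rot: [1.0, 0.0, 0.001, 0.0]
ft_force: [-1.2, -0.5, -0.9]
width: 0.0277
```

```bash
python3 - <<'E'
from h import *
s=read_state();print(s["ee_pos"],s["width"],s["ft_force"])
im=cams.camera("scene");cv2.imwrite("pics/s4.png",cv2.resize(im[100:280,120:340],None,fx=3,fy=3)[:,:,::-1])
E
```

```text
[ 0.50607767 -0.22933067  0.09549297] 0.02766406879229247 [-1.23070739 -0.52777857 -0.86610553]
```

View pics/s4.png

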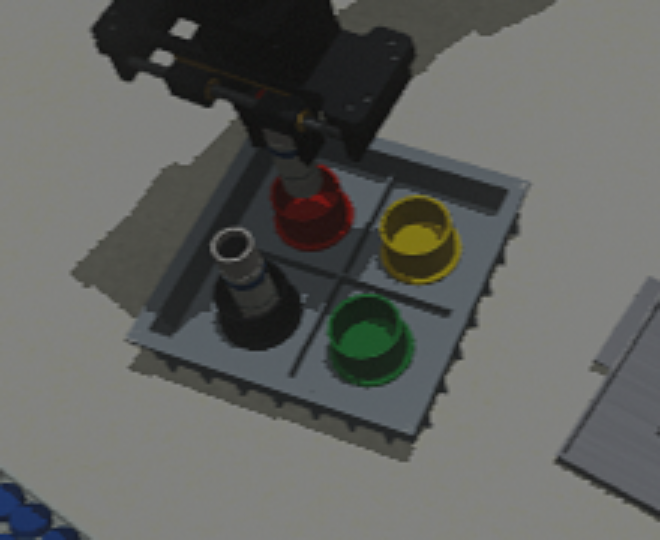

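>>> arm_command(increments=[{"gripper": 20,"dx": 0,"dy": 0,"dz": 0.01,"spin": 0},{"gripper": 20,"dx": 0,"dy": 0,"dz": 0.012,"spin": 0},{"gripper": 20,"dx": 0,"dy": 0,"dz": 0.008,"spin": 0},{"gripper": 20,"dx": 0,"dy": 0,"dz": 0.005,"spin": 0},{"gripper": 20,"dx": 0,"dy": 0,"dz": 0.003,"spin": 0},{"gripper": 20,"dx": 0,"dy": 0,"dz": 0.0015,"spin": 0},{"gripper": 20,"dx": 0,"dy": 0,"dz": 0,"spin": 0},{"gripper": 20,"dx": 0,"dy": 0,"dz": 0,"spin": 0}])

```text
time: 16.3
ee_pos: [0.5056, -0.2293, 0.0552]
eef_rot: [1.0, 0.0, 0.0, 0.0]
ft_force: [0.2, -0.3, -0.8]
width: 0.0276
```

>>> arm_command(increments=[{"gripper": 40,"dx": 0,"dy": 0,"dz": 0,"spin": 0},{"gripper": 50,"dx": 0,"dy": 0,"dz": 0,"spin": 0},{"gripper": 50,"dx": 0,"dy": 0,"dz": 0,"spin": 0},{"gripper": 50,"dx": 0,"dy": 0,"dz": 0,"spin": 0},{"gripper": 50,"dx": 0,"dy": 0,"dz": -0.015,"spin": 0},{"gripper": 50,"dx": 0,"dy": 0,"dz": -0.025,"spin": 0},{"gripper": 57,"dx": 0,"dy": 0,"dz": -0.04,"spin": 0},{"gripper": 57,"dx": 0,"dy": 0,"dz": -0.04,"spin": 0}])

```text
time: 17.3
ee_pos: [0.5055, -0.2292, 0.1774]
eef_rot: [1.0, 0.0, 0.0, 0.0]
ft_force: [0.6, -0.0, 0.8]
width: 0.049
```

>>> arm_command(increments=[{"gripper": 57,"dx": 0.009,"dy": -0.04,"dz": 0,"spin": 0},{"gripper": 57,"dx": 0.01,"dy": -0.06,"dz": 0,"spin": 0},{"gripper": 57,"dx": 0.01,"dy": -0.06,"dz": 0,"spin": 0},{"gripper": 57,"dx": 0.01,"dy": -0.06,"dz": 0,"spin": 0},{"gripper": 57,"dx": 0.01,"dy": -0.06,"dz": 0,"spin": 0},{"gripper": 57,"dx": 0.01,"dy": -0.06,"dz": 0,"spin": 0},{"gripper": 57,"dx": 0.01,"dy": -0.06,"dz": 0,"spin": 0},{"gripper": 57,"dx": 0.004,"dy": -0.032,"dz": 0,"spin": 0}])

```text
time: 18.3
ee_pos: [0.5781, 0.2068, 0.1763]
eef_rot: [1.0, 0.002, 0.0, -0.001]
ft_force: [0.1, -1.3, -0.2]
width: 0.0498
```

```bash
python3 - <<'E'
from h import *
im=cams.camera("top");cv2.imwrite("pics/t5.png",im[:,:,::-1])
for c in HUE:
    for b in blobs("top",im,c,(165,140,320,255)): print(c,b,ray("top",*b[0],.0955).round(4))
im=cams.camera("scene");cv2.imwrite("pics/s5.png",im[:,:,::-1])
for c in HUE:
    for b in blobs("scene",im,c,(300,165,500,330)): print(c,b,ray("scene",*b[0],.0955).round(4))
print(read_state()["ee_pos"])
E
```

```text
blue ([273.7, 183.6], [269, 179, 10, 10, 84]) [0.5496 0.1044]
yellow ([405.6, 251.3], [399, 245, 14, 14, 163]) [0.5809 0.2026]
green ([453.2, 268.7], [446, 262, 15, 14, 156]) [0.5808 0.2898]
blue ([360.0, 219.4], [354, 214, 13, 12, 129]) [0.5512 0.1047]
blue ([470.1, 232.7], [469, 231, 4, 5, 15]) [0.4998 0.3023]
[0.57757011 0.20791372 0.1760457 ]
```

View pics/s5.png

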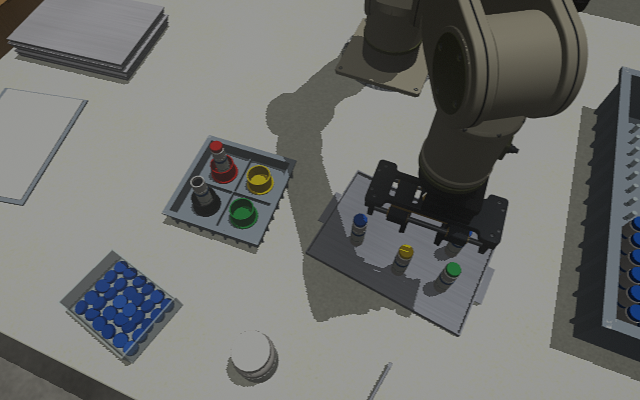

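>>> arm_command(increments=[{"gripper": 57,"dx": 0,"dy": 0,"dz": 0,"spin": 0},{"gripper": 57,"dx": 0,"dy": 0,"dz": 0,"spin": 0},{"gripper": 57,"dx": 0,"dy": 0,"dz": 0.02,"spin": 0},{"gripper": 57,"dx": 0,"dy": 0,"dz": 0.03,"spin": 0},{"gripper": 57,"dx": 0,"dy": 0,"dz": 0.03,"spin": 0},{"gripper": 57,"dx": 0,"dy": 0,"dz": 0.025,"spin": 0},{"gripper": 57,"dx": 0,"dy": 0,"dz": 0.02,"spin": 0},{"gripper": 57,"dx": 0,"dy": 0,"dz": 0,"spin": 0}])

```text
time: 19.4
ee_pos: [0.5773, 0.2019, 0.048]
eef_rot: [1.0, -0.0, -0.002, 0.001]
ft_force: [0.3, 0.0, 0.1]
width: 0.0495
```

>>> arm_command(increments=[{"gripper": 40,"dx": 0,"dy": 0,"dz": 0,"spin": 0},{"gripper": 30,"dx": 0,"dy": 0,"dz": 0,"spin": 0},{"gripper": 20,"dx": 0,"dy": 0,"dz": 0,"spin": 0},{"gripper": 20,"dx": 0,"dy": 0,"dz": 0,"spin": 0},{"gripper": 20,"dx": 0,"dy": 0,"dz": 0,"spin": 0},{"gripper": 20,"dx": 0,"dy": 0,"dz": 0,"spin": 0},{"gripper": 20,"dx": 0,"dy": 0,"dz": 0,"spin": 0},{"gripper": 20,"dx": 0,"dy": 0,"dz": 0,"spin": 0}])

```text
time: 20.4
ee_pos: [0.579, 0.2029, 0.0507]
eef_rot: [1.0, 0.0, 0.001, -0.0]
ft_force: [-0.5, -0.7, 6.1]
width: 0.0273
```

>>> arm_command(increments=[{"gripper": 20,"dx": 0,"dy": 0,"dz": -0.01,"spin": 0},{"gripper": 20,"dx": 0,"dy": 0,"dz": -0.02,"spin": 0},{"gripper": 20,"dx": 0,"dy": 0,"dz": -0.03,"spin": 0},{"gripper": 20,"dx": 0,"dy": 0,"dz": -0.03,"spin": 0},{"gripper": 20,"dx": 0,"dy": 0,"dz": -0.02,"spin": 0},{"gripper": 20,"dx": 0,"dy": 0,"dz": -0.015,"spin": 0},{"gripper": 20,"dx": -0.01,"dy": 0.015,"dz": 0,"spin": 0},{"gripper": 20,"dx": -0.01,"dy": 0.03,"dz": 0,"spin": 0}])

```text
time: 21.4
ee_pos: [0.5577, 0.1585, 0.175]
eef_rot: [1.0, 0.001, -0.0, -0.0]
ft_force: [0.1, -0.4, -0.5]
width: 0.0277
```

>>> arm_command(increments=[{"gripper": 20,"dx": -0.01,"dy": 0.045,"dz": 0,"spin": 0},{"gripper": 20,"dx": -0.01,"dy": 0.05,"dz": 0,"spin": 0},{"gripper": 20,"dx": -0.01,"dy": 0.05,"dz": 0,"spin": 0},{"gripper": 20,"dx": -0.01,"dy": 0.05,"dz": 0,"spin": 0},{"gripper": 20,"dx": -0.01,"dy": 0.045,"dz": 0,"spin": 0},{"gripper": 20,"dx": -0.008,"dy": 0.035,"dz": 0,"spin": 0},{"gripper": 20,"dx": 0,"dy": 0.02,"dz": 0,"spin": 0},{"gripper": 20,"dx": 0,"dy": 0.005,"dz": 0,"spin": 0}])

```text
time: 22.4
ee_pos: [0.5001, -0.1434, 0.1749]
eef_rot: [1.0, -0.001, -0.0, -0.0]
ft_force: [-0.6, 0.7, -0.9]
width: 0.0277
```

>>> arm_command(increments=[{"gripper": 20,"dx": 0,"dy": 0,"dz": 0,"spin": 0},{"gripper": 20,"dx": 0,"dy": 0,"dz": 0.02,"spin": 0},{"gripper": 20,"dx": 0,"dy": 0,"dz": 0.025,"spin": 0},{"gripper": 20,"dx": 0,"dy": 0,"dz": 0.025,"spin": 0},{"gripper": 20,"dx": 0,"dy": 0,"dz": 0.01,"spin": 0},{"gripper": 20,"dx": 0,"dy": 0,"dz": 0,"spin": 0},{"gripper": 20,"dx": 0,"dy": 0,"dz": 0,"spin": 0},{"gripper": 20,"dx": 0,"dy": 0,"dz": 0,"spin": 0}])

```text
time: 23.4
ee_pos: [0.5011, -0.1423, 0.096]
eef_rot: [1.0, 0.0, 0.001, 0.0]
ft_force: [-0.8, 0.1, -1.1]
width: 0.0276
```

```bash
python3 - <<'E'
from h import *
s=read_state();print(s["ee_pos"],s["width"],s["ft_force"])
im=cams.camera("scene");cv2.imwrite("pics/s6.png",cv2.resize(im[100:280,120:340],None,fx=3,fy=3)[:,:,::-1])
E
```

```text
[ 0.50109299 -0.14231696  0.09596584] 0.02758816776546728 [-0.84410169  0.06408084 -1.09527244]
```

View pics/s6.png

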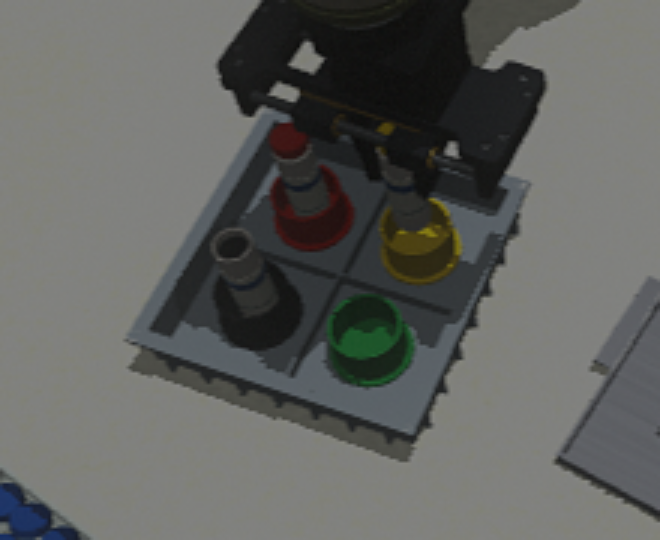

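>>> arm_command(increments=[{"gripper": 20,"dx": 0,"dy": 0,"dz": 0.01,"spin": 0},{"gripper": 20,"dx": 0,"dy": 0,"dz": 0.012,"spin": 0},{"gripper": 20,"dx": 0,"dy": 0,"dz": 0.008,"spin": 0},{"gripper": 20,"dx": 0,"dy": 0,"dz": 0.005,"spin": 0},{"gripper": 20,"dx": 0,"dy": 0,"dz": 0.003,"spin": 0},{"gripper": 20,"dx": 0,"dy": 0,"dz": 0.0015,"spin": 0},{"gripper": 20,"dx": 0,"dy": 0,"dz": 0,"spin": 0},{"gripper": 20,"dx": 0,"dy": 0,"dz": 0,"spin": 0}])

```text
time: 24.45
ee_pos: [0.5007, -0.1423, 0.0558]
eef_rot: [1.0, 0.0, 0.0, 0.0]
ft_force: [0.5, 0.0, 0.4]
width: 0.0281
```

>>> arm_command(increments=[{"gripper": 40,"dx": 0,"dy": 0,"dz": 0,"spin": 0},{"gripper": 50,"dx": 0,"dy": 0,"dz": 0,"spin": 0},{"gripper": 50,"dx": 0,"dy": 0,"dz": 0,"spin": 0},{"gripper": 50,"dx": 0,"dy": 0,"dz": 0,"spin": 0},{"gripper": 50,"dx": 0,"dy": 0,"dz": -0.015,"spin": 0},{"gripper": 50,"dx": 0,"dy": 0,"dz": -0.025,"spin": 0},{"gripper": 57,"dx": 0,"dy": 0,"dz": -0.04,"spin": 0},{"gripper": 57,"dx": 0,"dy": 0,"dz": -0.04,"spin": 0}])

```text
time: 25.45
ee_pos: [0.5005, -0.1421, 0.1779]
eef_rot: [1.0, 0.0, 0.0, 0.0]
ft_force: [0.3, -0.3, 0.2]
width: 0.0487
```

>>> arm_command(increments=[{"gripper": 57,"dx": 0.009,"dy": -0.04,"dz": 0,"spin": 0},{"gripper": 57,"dx": 0.01,"dy": -0.06,"dz": 0,"spin": 0},{"gripper": 57,"dx": 0.01,"dy": -0.06,"dz": 0,"spin": 0},{"gripper": 57,"dx": 0.01,"dy": -0.06,"dz": 0,"spin": 0},{"gripper": 57,"dx": 0.01,"dy": -0.06,"dz": 0,"spin": 0},{"gripper": 57,"dx": 0.01,"dy": -0.06,"dz": 0,"spin": 0},{"gripper": 57,"dx": 0.01,"dy": -0.06,"dz": 0,"spin": 0},{"gripper": 57,"dx": 0.01,"dy": -0.032,"dz": 0,"spin": 0}])

```text
time: 26.45
ee_pos: [0.5787, 0.2938, 0.1767]
eef_rot: [1.0, 0.002, 0.0, -0.001]
ft_force: [-0.6, -1.1, -0.3]
width: 0.0498
```

```bash
python3 - <<'E'
from h import *
im=cams.camera("scene");cv2.imwrite("pics/s7.png",im[:,:,::-1])
for c in HUE:
    for b in blobs("scene",im,c,(300,165,500,330)): print(c,b,ray("scene",*b[0],.0955).round(4))
E
```

```text
green ([453.3, 268.5], [446, 262, 15, 14, 144]) [0.5803 0.2899]
blue ([360.0, 219.4], [354, 214, 13, 12, 129]) [0.5512 0.1047]
blue ([467.3, 233.8], [464, 232, 8, 5, 32]) [0.504 0.298]
```

View pics/s7.png

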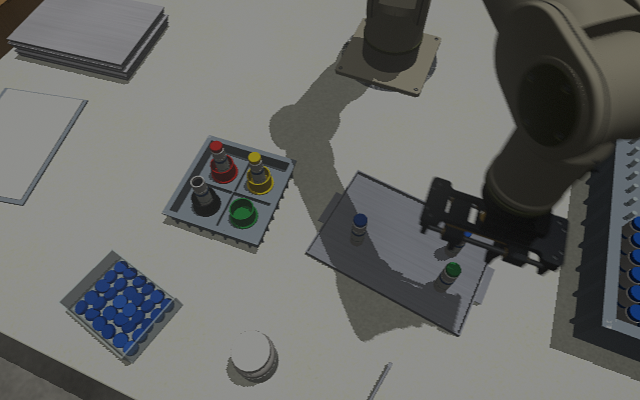

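>>> arm_command(increments=[{"gripper": 57,"dx": 0,"dy": 0,"dz": 0,"spin": 0},{"gripper": 57,"dx": 0,"dy": 0,"dz": 0,"spin": 0},{"gripper": 57,"dx": 0,"dy": 0,"dz": 0,"spin": 0},{"gripper": 57,"dx": 0,"dy": 0,"dz": 0,"spin": 0},{"gripper": 57,"dx": 0,"dy": 0,"dz": 0,"spin": 0},{"gripper": 57,"dx": 0,"dy": 0,"dz": 0,"spin": 0},{"gripper": 57,"dx": 0,"dy": 0,"dz": 0,"spin": 0},{"gripper": 57,"dx": 0,"dy": 0,"dz": 0,"spin": 0}])

```text
time: 27.5
ee_pos: [0.5794, 0.2898, 0.1755]
eef_rot: [1.0, 0.0, -0.0, 0.0]
ft_force: [2.1, 0.9, -1.0]
width: 0.0497
```

>>> arm_command(increments=[{"gripper": 57,"dx": 0,"dy": 0,"dz": 0.01,"spin": 0},{"gripper": 57,"dx": 0,"dy": 0,"dz": 0.02,"spin": 0},{"gripper": 57,"dx": 0,"dy": 0,"dz": 0.025,"spin": 0},{"gripper": 57,"dx": 0,"dy": 0,"dz": 0.025,"spin": 0},{"gripper": 57,"dx": 0,"dy": 0,"dz": 0.025,"spin": 0},{"gripper": 57,"dx": 0,"dy": 0,"dz": 0.02,"spin": 0},{"gripper": 57,"dx": 0,"dy": 0,"dz": 0,"spin": 0},{"gripper": 57,"dx": 0,"dy": 0,"dz": 0,"spin": 0}])

```text
time: 28.5
ee_pos: [0.5798, 0.2901, 0.0512]
eef_rot: [1.0, 0.0, 0.0, -0.0]
ft_force: [0.3, -0.1, 0.1]
width: 0.0498
```

>>> arm_command(increments=[{"gripper": 40,"dx": 0,"dy": 0,"dz": 0,"spin": 0},{"gripper": 30,"dx": 0,"dy": 0,"dz": 0,"spin": 0},{"gripper": 20,"dx": 0,"dy": 0,"dz": 0,"spin": 0},{"gripper": 20,"dx": 0,"dy": 0,"dz": 0,"spin": 0},{"gripper": 20,"dx": 0,"dy": 0,"dz": 0,"spin": 0},{"gripper": 20,"dx": 0,"dy": 0,"dz": 0,"spin": 0},{"gripper": 20,"dx": 0,"dy": 0,"dz": 0,"spin": 0},{"gripper": 20,"dx": 0,"dy": 0,"dz": 0,"spin": 0}])

```text
time: 29.5
ee_pos: [0.5797, 0.2898, 0.0509]
eef_rot: [1.0, 0.0, 0.0, -0.0]
ft_force: [-0.1, -1.8, 4.7]
width: 0.0277
```

>>> arm_command(increments=[{"gripper": 20,"dx": 0,"dy": 0,"dz": -0.01,"spin": 0},{"gripper": 20,"dx": 0,"dy": 0,"dz": -0.02,"spin": 0},{"gripper": 20,"dx": 0,"dy": 0,"dz": -0.03,"spin": 0},{"gripper": 20,"dx": 0,"dy": 0,"dz": -0.03,"spin": 0},{"gripper": 20,"dx": 0,"dy": 0,"dz": -0.025,"spin": 0},{"gripper": 20,"dx": 0,"dy": 0,"dz": -0.015,"spin": 0},{"gripper": 20,"dx": 0,"dy": 0.02,"dz": 0,"spin": 0},{"gripper": 20,"dx": 0,"dy": 0.04,"dz": 0,"spin": 0}])

```text
time: 30.5
ee_pos: [0.5786, 0.2292, 0.1795]
eef_rot: [1.0, 0.001, -0.001, 0.0]
ft_force: [-0.1, -1.1, -0.7]
width: 0.0275
```

>>> arm_command(increments=[{"gripper": 20,"dx": 0.003,"dy": 0.055,"dz": 0,"spin": 0},{"gripper": 20,"dx": 0.003,"dy": 0.055,"dz": 0,"spin": 0},{"gripper": 20,"dx": 0.003,"dy": 0.055,"dz": 0,"spin": 0},{"gripper": 20,"dx": 0,"dy": 0.055,"dz": 0,"spin": 0},{"gripper": 20,"dx": 0,"dy": 0.055,"dz": 0,"spin": 0},{"gripper": 20,"dx": 0,"dy": 0.045,"dz": 0,"spin": 0},{"gripper": 20,"dx": 0,"dy": 0.032,"dz": 0,"spin": 0},{"gripper": 20,"dx": 0,"dy": 0.0145,"dz": 0,"spin": 0}])

```text
time: 31.5
ee_pos: [0.587, -0.1402, 0.1794]
eef_rot: [1.0, -0.002, -0.001, 0.0]
ft_force: [-0.1, 0.3, -0.3]
width: 0.028
```

>>> arm_command(increments=[{"gripper": 20,"dx": 0,"dy": 0,"dz": 0,"spin": 0},{"gripper": 20,"dx": 0,"dy": 0,"dz": 0.02,"spin": 0},{"gripper": 20,"dx": 0,"dy": 0,"dz": 0.025,"spin": 0},{"gripper": 20,"dx": 0,"dy": 0,"dz": 0.025,"spin": 0},{"gripper": 20,"dx": 0,"dy": 0,"dz": 0.015,"spin": 0},{"gripper": 20,"dx": 0,"dy": 0,"dz": 0,"spin": 0},{"gripper": 20,"dx": 0,"dy": 0,"dz": 0,"spin": 0},{"gripper": 20,"dx": 0,"dy": 0,"dz": 0,"spin": 0}])

```text
time: 32.5
ee_pos: [0.5892, -0.1367, 0.0966]
eef_rot: [1.0, 0.0, 0.001, 0.0]
ft_force: [0.4, 0.7, -0.4]
width: 0.0276
```

```bash
python3 - <<'E'
from h import *
s=read_state();print(s["ee_pos"],s["width"],s["ft_force"])
im=cams.camera("scene");cv2.imwrite("pics/s8.png",cv2.resize(im[100:280,120:340],None,fx=3,fy=3)[:,:,::-1])
E
```

```text
[ 0.58915141 -0.13673525  0.09662995] 0.027556988152895763 [ 0.43934239  0.66699044 -0.40279436]
```

View pics/s8.png

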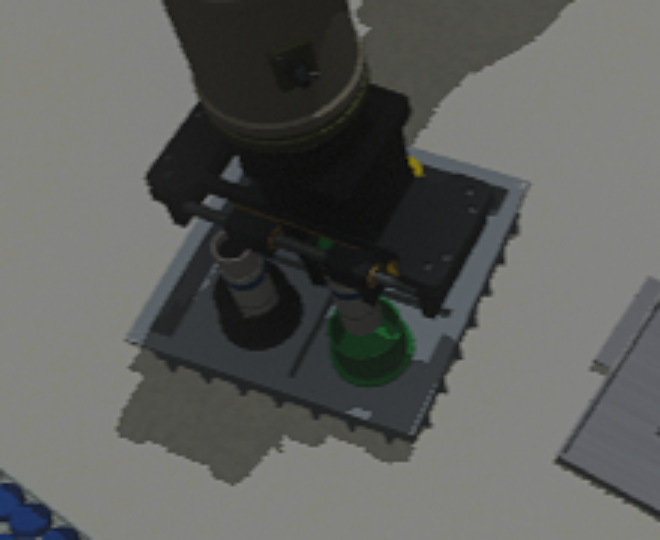

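>>> arm_command(increments=[{"gripper": 20,"dx": 0,"dy": 0,"dz": 0.01,"spin": 0},{"gripper": 20,"dx": 0,"dy": 0,"dz": 0.012,"spin": 0},{"gripper": 20,"dx": 0,"dy": 0,"dz": 0.008,"spin": 0},{"gripper": 20,"dx": 0,"dy": 0,"dz": 0.005,"spin": 0},{"gripper": 20,"dx": 0,"dy": 0,"dz": 0.003,"spin": 0},{"gripper": 20,"dx": 0,"dy": 0,"dz": 0.002,"spin": 0},{"gripper": 20,"dx": 0,"dy": 0,"dz": 0,"spin": 0},{"gripper": 20,"dx": 0,"dy": 0,"dz": 0,"spin": 0}])

```text
time: 33.55
ee_pos: [0.5888, -0.1368, 0.0559]
eef_rot: [1.0, 0.0, 0.0, 0.0]
ft_force: [0.3, -0.4, 1.6]
width: 0.0276
```

>>> arm_command(increments=[{"gripper": 40,"dx": 0,"dy": 0,"dz": 0,"spin": 0},{"gripper": 50,"dx": 0,"dy": 0,"dz": 0,"spin": 0},{"gripper": 50,"dx": 0,"dy": 0,"dz": 0,"spin": 0},{"gripper": 50,"dx": 0,"dy": 0,"dz": 0,"spin": 0},{"gripper": 50,"dx": 0,"dy": 0,"dz": -0.015,"spin": 0},{"gripper": 50,"dx": 0,"dy": 0,"dz": -0.025,"spin": 0},{"gripper": 57,"dx": 0,"dy": 0,"dz": -0.04,"spin": 0},{"gripper": 57,"dx": 0,"dy": 0,"dz": -0.04,"spin": 0}])

```text
time: 34.55
ee_pos: [0.5885, -0.1366, 0.1779]
eef_rot: [1.0, 0.0, 0.0, 0.0]
ft_force: [1.2, -0.5, -0.2]
width: 0.049
```

>>> arm_command(increments=[{"gripper": 57,"dx": 0,"dy": 0,"dz": -0.02,"spin": 0},{"gripper": 57,"dx": 0,"dy": 0.03,"dz": 0,"spin": 0},{"gripper": 57,"dx": -0.01,"dy": 0.05,"dz": 0,"spin": 0},{"gripper": 57,"dx": -0.02,"dy": 0.05,"dz": 0,"spin": 0},{"gripper": 57,"dx": -0.02,"dy": 0.05,"dz": 0,"spin": 0},{"gripper": 57,"dx": -0.02,"dy": 0.05,"dz": 0,"spin": 0},{"gripper": 57,"dx": -0.02,"dy": 0.05,"dz": 0,"spin": 0},{"gripper": 57,"dx": -0.01,"dy": 0.03,"dz": 0,"spin": 0}])

```text
time: 35.55
ee_pos: [0.4865, -0.45, 0.1968]
eef_rot: [1.0, -0.002, 0.0, 0.001]
ft_force: [0.3, -0.2, -0.6]
width: 0.0496
```

>>> arm_command(increments=[{"gripper": 57,"dx": 0,"dy": 0,"dz": 0,"spin": 0},{"gripper": 57,"dx": 0,"dy": 0,"dz": 0,"spin": 0},{"gripper": 57,"dx": 0,"dy": 0,"dz": 0,"spin": 0},{"gripper": 57,"dx": 0,"dy": 0,"dz": 0,"spin": 0},{"gripper": 57,"dx": 0,"dy": 0,"dz": 0,"spin": 0},{"gripper": 57,"dx": 0,"dy": 0,"dz": 0,"spin": 0},{"gripper": 57,"dx": 0,"dy": 0,"dz": 0,"spin": 0},{"gripper": 57,"dx": 0,"dy": 0,"dz": 0,"spin": 0}])

```text
time: 36.55
ee_pos: [0.4885, -0.4468, 0.1955]
eef_rot: [1.0, 0.0, -0.0, 0.0]
ft_force: [-0.0, -0.4, 0.0]
width: 0.0497
```

```bash
python3 - <<'E'
from h import *
s=read_state();print(s["ee_pos"],s["ft_force"])
for n,wt,wc in(("top",(165,140,320,255),(340,130,445,240)),("scene",(300,165,500,330),(160,120,300,245))):
    im=cams.camera(n);cv2.imwrite(f"pics/{n}9.png",im[:,:,::-1])
    x0,y0,x1,y1=wc;cv2.imwrite(f"pics/{n}9c.png",cv2.resize(im[y0:y1,x0:x1],None,fx=5,fy=5,interpolation=cv2.INTER_CUBIC)[:,:,::-1])
    for b in blobs(n,im,'blue',wt):print(n,'blue',ray(n,*b[0],.0955).round(4))
    # expected cap centres
    for k,c in {'r':(.506,-.2295),'y':(.5012,-.142),'g':(.589,-.1368),'k':(.594,-.2247)}.items():print(k,((proj(n,(*c,.1005 if k!='k' else .095))-[x0,y0])*5).round(0))
E
```

```text
[ 0.48852521 -0.44676951  0.19552994] [-0.01307292 -0.41679152  0.00096091]
top blue [0.5496 0.1039]
top blue [0.499  0.2905]
r [399. 358.]
y [206. 369.]
g [191. 180.]
k [380. 171.]
scene blue [0.551  0.1047]
scene blue [0.4995 0.2918]
r [277. 128.]
y [471. 185.]
g [382. 360.]
k [182. 305.]
```

View pics/top9c.png

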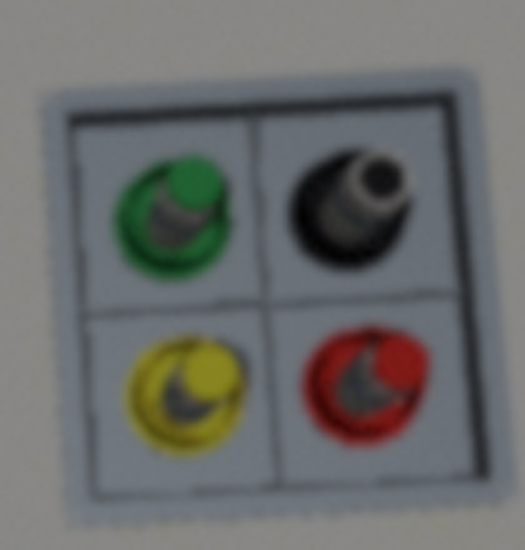

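View pics/scene9c.png

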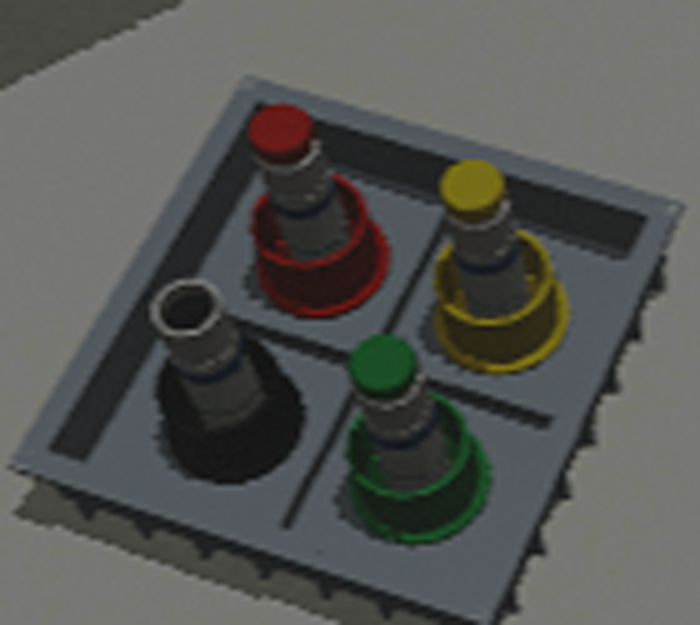

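View pics/scene9.png

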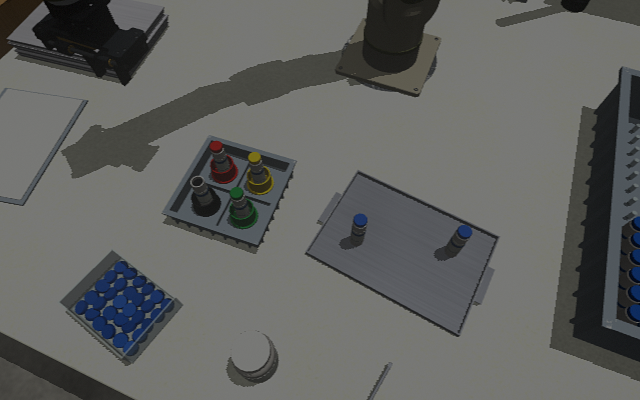

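All four tubes stand in the cups of their own colour: the caps are within about 1 px of where upright tubes should show (red 277,128, yellow 471,185, green 382,360, open 182,305 in the scene crop). Both blue tubes measure where they started. The gripper is clear, with about 0 N on it. I'm handing the job in.

```bash
python3 - <<'E'
from bench import job,read_state
s=read_state();print(s["time"],s["ee_pos"],s["ft_force"])
print(job.close_job())
E
```

```text
36.65 [ 0.48850219 -0.44679854  0.19555432] [2.05541926 0.00289387 0.51154526]
the job is handed in; nothing more can be done
None
```

I moved the four test tubes one at a time from the steel tray into the caddy: red, yellow and green into the cups of their own colour, and the open tube into the black cup. The job was handed in at about 36.7 s, well under the 99 s limit; no verdict was reported.

**Tubes in the cups:** the last pictures from both cameras show all four standing upright. I compared the capped and open tops with their expected positions by eye, and they were about 1 px off (roughly 2 mm).

**Blue-capped tubes:** both measured within 1 mm of where they began, in both views.

**Forces:** the readings I saw stayed at about 6 N or below, and the gripper was clear of everything at the end.

**Disagreements:**
- The two cameras differed by 1–3 mm on tube positions, and the cup outlines differed by about the same. Both fit the stated calibration of about 2 mm and stay inside the 13 mm tolerance.
- The first move call was refused on its format because I had left zero fields out of the rows. It did not move the arm.
- Two pictures taken with the arm partly hiding a blue cap gave positions about 8–11 mm off. The clear final views did not show this shift.

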